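# Push the sample shuttle under the spring cover of the bench checker

## Task

Load the bench checker using fingertips only: press its long side paddle down with one fingertip so that the spring-closed cover swings open, and while that fingertip holds the paddle down, use the other fingertip to push the white shuttle along its lane, under the cover, until its head is fully home against the back of the bay. Keep the cover open until the shuttle is home, then let go so that the cover springs fully shut behind the shuttle's head. Do not lift or tip the shuttle, and leave the other things on the table where they are.

Things in the scene. Friction and masses are not known exactly. Their poses are not given: they have to be found in the camera images.
- station: Bench checker, fixed to the table at a varying place and yaw: dark steel deck (4 mm thick), lane, roofed bay, and behind it a white housing 150 mm wide, 56 mm high, from x=78 to 178 mm. Origin: on the table surface, in the middle of the bay's mouth; x along the lane into the bay, y left, z up. Numbers called x, y, z below are in this frame, z from the table.
- lane (a point): Middle of the lane, on the deck (x=-90, y=0, z=4 mm). The straight lane runs from x=-180 to 0 mm and is 44 mm wide between two aluminium rails 4 mm thick, whose tops are at z=12 mm.
- bay_back (a point): Foot of the bay's back wall, where the shuttle's head stops (x=62, y=0, z=4 mm). The bay runs from x=0 to 62 mm, walls in line with the rails, tops at z=34 mm.
- shaft (a point): Point on the axis of the shaft (parallel to x, at y=34, z=22 mm) on which the clear cover, its steel gate and the paddle turn together as one rigid piece. Pressing the paddle (left of the shaft) down raises cover and gate (right of it).
- cover (a joint): Cover angle, rad: 0 shut, 0.6 fully open (hard stop); above about 0.43 the shuttle's head clears the gate. Shut, the cover's top is at z=39 mm; fully open its free right edge is at about z=72 mm. A spring shuts it as soon as it is let go: the middle of the paddle needs about 3 N to start and 7 N to hold fully down.
- gate (a point): Middle of the lower edge of the steel gate tongue on the cover, 3 mm thick and 24 mm wide (y=-23 to +1 mm), just before the bay's mouth. Shut, its lower edge is at z=14 mm and blocks the shuttle's head but not its neck.
- paddle (a point): Middle of the top face of the steel paddle, a plate 150 mm long (x=-180 to -30 mm), left of the lane; press anywhere along it, a fingertip may slide on it. Cover shut, it slopes up to the left by 0.6 rad: inner edge y=39, z=23, outer edge y=70, z=44 mm. Fully down it is level, y=38 to 76 mm, top at z=20 mm, this point then 62 mm left of the lane's middle.
- shuttle: White plastic shuttle, 92 mm long, about 90 g, loose on the deck between the rails. Origin: underside, under the middle of the head; its x points to the bay. Head 50 x 40 x 24 mm (x=-25 to 25 of its own frame), then a low neck 16 mm wide, 6 mm high, then an upright push plate. Starts with the head before the gate. Home: origin at station x=37, y=0, z=4 mm, head against the bay's back.
- push_face (a point): Point on the rear face of the shuttle's push plate (36 mm wide, 34 mm high, 6 mm thick, top at z=38 mm): 67 mm behind the shuttle's origin, 24 mm above its underside. Pushing here moves the shuttle to the bay; when home this face is at station x=-30 mm.
- jar: Bystander: small clear jar, 44 mm across, 55 mm high, right of the lane. Origin under its centre.
- spacer: Bystander: aluminium block 40 x 30 x 30 mm, right of the lane. Origin under its centre.
- driver: Bystander: screwdriver 160 mm long, lying left of the paddle.
- keypad: Bystander: white numeric keypad 130 x 85 x 22 mm, origin under its centre.
- tape: Bystander: blue tape dispenser 140 x 50 x 82 mm, origin under its centre.
- penbox: Bystander: red pen box 80 x 110 x 100 mm with pens to 145 mm, origin under its centre.
- spray: Bystander: spray can 60 mm across, 190 mm high, origin under its centre.

How it is judged:
By the outcome, as a careful person would: the job done as asked, in the order asked, and still so for the second after the job is handed in, with the robot touching nothing.
It also fails if it takes over 37 s, if anything falls off the work surface, if the arm or the gripper's body presses on something with over 40 N, if the wrist force passes 120 N, or if a joint passes its speed limit or range.

## Robot

A 6-joint arm with a two-finger parallel gripper is mounted at the origin on the work surface. World frame = base frame: x ahead of the robot, y to its left, z up, the work surface at z = 0. Lengths are in mm, angles in rad, forces in N, time in s.
With the tool pointing down it reaches from about 300 to 1000 mm from the base axis. Payload 5.1 kg.
Tool frame: the origin (TCP) lies on the centre line of the jaws, within the pads' length; the fingertips stand 14 mm ahead of it and the grasp point (between the pads) lies 5 mm behind it (ctrl.tip_reach is the distance from the TCP to the fingertips, in mm); z points along the fingers, y is the direction in which the jaws open and shut (so a half turn about z gives the same grasp; the last joint's range is limited). The gripper opens to 95 mm and grips with 3 to 60 N. Pads are 20 mm wide; open, the fingers measure 119 mm over their backs; the gripper's body (75 mm by 180 mm) begins 59 mm behind the grasp point.
Start: joints at [-1.405, 0.124, 1.65, -0, 1.367, -0.083], TCP at [160.024, -629.982, 228.656] pointing down, gripper open.
Joint ranges: [-2.61, 2.61], [-1.02, 2.33], [0.03, 2.71], [-1.35, 4.49], [0.32, 2.68], [-2.91, 2.91]. Speed limits (rad/s): [2.57, 2.57, 3.14, 3.14, 3.14, 3.14].

## Interface

Orientations are given as a 3x3 rotation matrix whose columns are the frame's x, y, z axes.
In Python, from cell import ctrl gives the robot as it stands. The module is installed in compiled form; this text tells all that it offers.
- The arm moves only by the tool apply_moves, never from a script. Its argument "deltas" is a list of rows, each a list of 7 numbers: the shift along the tool's x, y, z in m, then the turn, a rotation vector about the tool's x, y, z in degrees, then the opening, from -1 (shut) to 1 (fully open). A call has 1 to 12 rows; each row shifts and turns the commanded pose from where the row before left it, along the tool's axes as they then stand; what a row does not reach is not made up. A row lasts 1/12 s, in which the tool goes at most 41.7 mm and 7.16 degrees, less where a joint would pass 70% of its speed; a pose out of reach is approached as far as the arm can. A call is refused whole if a number of a shift passes 0.0417 or a number of a turn 7.16, either way. A call with a gripper value outside its range is refused whole. The fingers move at their own pace and stop on an object; the grip force is fixed at half the most. Time passes only in rows, so rows that do not move let the fingers close. It gives the time, the measured TCP pose, the force and the opening at its end, in the units of the state.
- ctrl.sense(): the state, without advancing time (a new reading comes with each control period).
- ctrl.grab_frame(name): name is "scene" or "side" or "wrist"; returns (picture, depth): 384x512x3 uint8, red, green, blue; 384x512 float32, mm along the optical axis (not along the pixel's ray), 0 where there is no reading.
- ctrl.camera_info(name): a dict with "K" (3x3 intrinsics, pixels), "dist" ([k1, k2, p1, p2, k3] as OpenCV has them; the pictures are not rectified), "R" (3x3) and "t" (3): a world point X has camera coordinates R X + t; the wrist camera has in their place "tool_from_camera" (4x4, takes a point from camera to tool coordinates, whose origin is the TCP and whose axes are the flange's). Camera axes: x right, y down, z forward; pixel columns grow to the right and rows downward; lengths in mm; the calibration is good to about 2 mm. A picture is of the moment at which its call begins: read the wrist's pose just before it. camera_info takes no time and is no camera call.
- ctrl.hand_in(): hands the job in, once; it reports no verdict.
The state is a dict: "t": time; "joint_positions": joint angles; "dq": joint speeds; "effort": joint torques, N m; "position": TCP position; "orientation": TCP orientation; "force": force on the tool from outside, world axes, zero at the start; "moment": the same for the moment, N m; "finger_gap": finger opening in mm.
Only numpy, scipy, OpenCV 4.12 (cv2) and the standard library are available. Lean on these libraries where they do the work, as an engineer would, in place of code of your own. Each camera call takes 0.05 s, during which the arm holds its last target. There are 200 camera calls.

## Working session

There is one attempt and no reset: what is moved stays moved. The work goes in short steps, Python scripts to look and compute and a tool call to move; the robot and the scene stay as the last step left them, time stands still between calls to the robot, and variables do not carry over. Pictures are saved under pics/ and viewed, about 8 in all and at most 12, crops included, and the job is handed in when it is done.

Besides the shell and the picture viewer there is one more tool, called after "Call:" as a command line: name --pt "numbers of a row" for each row, then --argument value for the rest. apply_moves: Moves the arm, as the interface text tells. Its arguments: {"type":"object","properties":{"deltas":{"type":"array"}},"required":["deltas"]}

```bash
mkdir -p pics
python3 - <<'E'
from cell import ctrl
import cv2,numpy as np,pickle
s=ctrl.sense();print(s)
print(ctrl.tip_reach)
d={}
for n in("scene","side","wrist"):
    p,z=ctrl.grab_frame(n);d[n]=(p,z,ctrl.camera_info(n))
    cv2.imwrite(f"pics/{n}0.png",p[:,:,::-1]);print(n,d[n][2])
d["s"]=s
pickle.dump(d,open("f0.pkl","wb"))
a=np.hstack([cv2.resize(d[n][0],(400,300)) for n in("side","wrist")])
cv2.imwrite("pics/sw0.png",a[:,:,::-1])
cv2.imwrite("pics/scene0b.png",cv2.resize(d["scene"][0],(800,600))[:,:,::-1])
E
```

```text
{'t': 0.0, 'joint_positions': array([-1.40460782e+00,  1.24488459e-01,  1.65165347e+00,  2.69072337e-05,
        1.36749304e+00, -8.25996188e-02]), 'dq': array([-0.00106779, -0.00159864, -0.00051573, -0.00127457,  0.00060938,
       -0.00071394]), 'effort': array([-1.04452691e-03, -4.17607570e+01, -3.59932137e+01,  7.74771511e-02,
        4.92135168e-02, -1.94468093e-04]), 'position': array([ 159.92800828, -629.394138  ,  227.40992643]), 'orientation': array([[ 9.69212907e-01,  2.46223969e-01, -3.11859902e-04],
       [ 2.46224089e-01, -9.69210825e-01,  2.01854111e-03],
       [ 1.94755209e-04, -2.03318351e-03, -9.99997914e-01]]), 'force': array([-0.26982296, -0.10884019,  0.69752144]), 'moment': array([0.02526552, 0.02268374, 0.02950084]), 'finger_gap': 95.43680430920533}
14.0
scene {'K': array([[415.65750452,   0.        , 260.3538266 ],
       [  0.        , 415.65750452, 187.36431715],
       [  0.        ,   0.        ,   1.        ]]), 'dist': array([-0.14302605,  0.        ,  0.        ,  0.        ,  0.        ]), 'R': array([[ 0.28125094,  0.95955406, -0.01240624],
       [ 
[... 513 characters left out ...]
354, -0.60362935, -0.62177738]]), 't': array([429.65717773, 264.21936304, 829.38310498])}
wrist {'K': array([[278.64890833,   0.        , 254.12778027],
       [  0.        , 278.64890833, 190.86317335],
       [  0.        ,   0.        ,   1.        ]]), 'dist': array([-0.00978821,  0.        ,  0.        ,  0.        ,  0.        ]), 'tool_from_camera': array([[-6.12451896e-04, -9.72087990e-01, -2.34615781e-01,
         6.58245497e+01],
       [ 9.99999582e-01, -7.54779630e-04,  5.16847472e-04,
         4.21226740e-01],
       [-6.79504433e-04, -2.34615367e-01,  9.72088045e-01,
        -1.56193903e+02],
       [ 0.00000000e+00,  0.00000000e+00,  0.00000000e+00,
         1.00000000e+00]])}
```

View pics/scene0b.png

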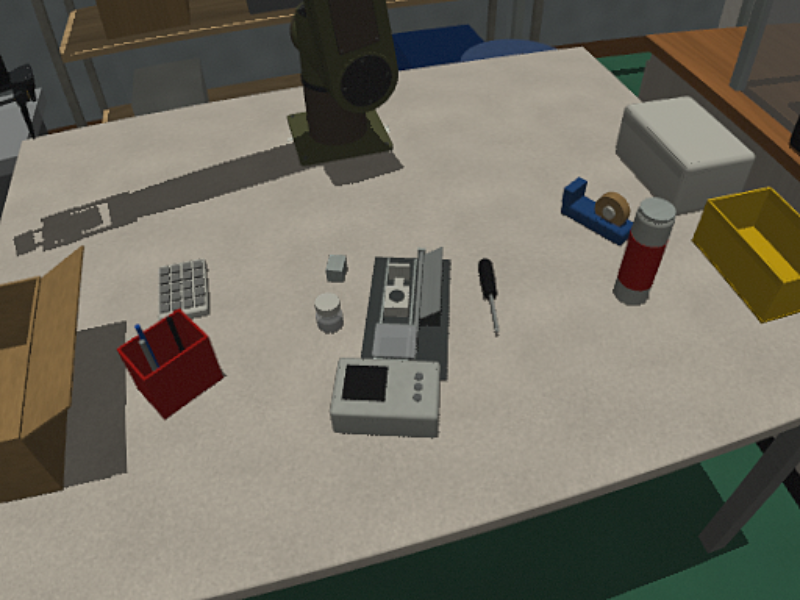

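View pics/sw0.png

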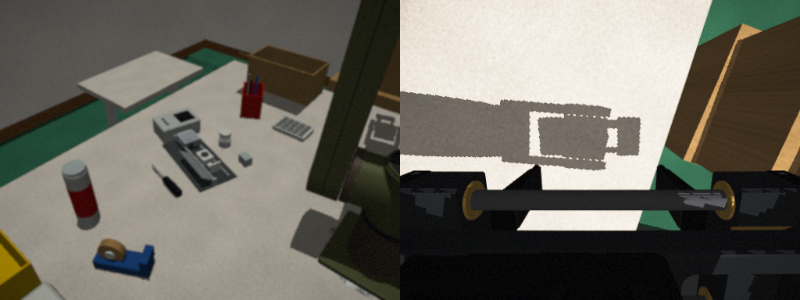

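The scene view shows the station mid-table with its housing at about (385,395) of 800x600. The lane runs back toward the robot with the paddle on the image right, and the jar is at (328,310) and the spacer at (336,267). I'll get a coarse pose from the depth.

```bash
cat > h.py <<'E'
import numpy as np,cv2,pickle
def cloud(p,z,c,s=None):
    v,u=np.mgrid[:384,:512]
    q=cv2.undistortPoints(np.stack([u,v],-1).reshape(-1,1,2).astype(float),c["K"],c["dist"])[:,0]
    P=np.c_[q,np.ones(len(q))]*z.reshape(-1,1)
    if "R" in c: W=(P-c["t"])@c["R"]
    else:
        T=c["tool_from_camera"]; W=(P@T[:3,:3].T+T[:3,3])@s["orientation"].T+s["position"]
    W[z.ravel()==0]=np.nan
    return W.reshape(384,512,3)
def px(p,c,s=None):
    p=np.atleast_2d(p).astype(float)
    if "R" in c: R,t=c["R"],c["t"]
    else:
        T=c["tool_from_camera"];Rw=s["orientation"]@T[:3,:3];tw=s["orientation"]@T[:3,3]+s["position"]
        R=Rw.T;t=-Rw.T@tw
    return cv2.projectPoints(p,cv2.Rodrigues(R)[0],t,c["K"],c["dist"])[0][:,0]
E
python3 - <<'E'
from h import *
d=pickle.load(open("f0.pkl","rb"))
for n in("scene","side"):
    W=cloud(*d[n]); 
    if n=="scene":
        print("table z",np.nanmedian(W[250:300,200:210,2]), W[251,245],W[230,245])
        g0=W[251,245,:2]
    m=(abs(W[...,2]-56)<6)&(np.hypot(W[...,0]-g0[0],W[...,1]-g0[1])<200)
    nc,l,st,ce=cv2.connectedComponentsWithStats(m.astype(np.uint8))
    k=1+np.argmax(st[1:,4]);P=W[l==k]
    r=cv2.minAreaRect(P[:,:2].astype(np.float32));print(n,len(P),P[:,2].mean(),r,cv2.boxPoints(r).round(1).tolist())
    # bystanders
    for nm,pp in dict(jar=(328,300),spacer=(336,262)).items():
        if n=="scene":print(nm,W[int(pp[1]*.64),int(pp[0]*.64)])
E
```

```text
table z 0.3914818624179367 [749.12316576 -89.37235103  56.83954121] [692.81212802 -74.37521928  56.23653398]
scene 2506 56.17861257101391 ((739.0050659179688, -82.78852844238281), (150.5521240234375, 99.73451232910156), 69.95235443115234) [[666.4000244140625, -136.39999389648438], [760.0, -170.60000610351562], [811.7000122070312, -29.200000762939453], [718.0, 5.0]]
jar [ 553.17267705 -129.40735182   56.79921145]
spacer [441.71350884 -92.98310093  30.33062499]
side 1085 57.36617069196566 ((738.47802734375, -81.07672119140625), (149.87315368652344, 104.09920501708984), 69.57009887695312) [[663.5, -133.10000610351562], [761.0999755859375, -169.5], [813.4000244140625, -29.0], [715.9000244140625, 7.300000190734863]]
```

Station origin is about (618.7, -38.9) with yaw -20.0°, and the housing measures 150x100 at z=56, as given. I'll turn the tool +34.3° about its z so its x lies along the lane, then hover behind the shuttle with a gap of about 48 mm.

Call:
apply_moves --pt "0 0 0 0 0 6.86 0.01" --pt "0 0 0 0 0 6.86 0.01" --pt "0 0 0 0 0 6.86 0.01" --pt "0 0 0 0 0 6.86 0.01" --pt "0 0 0 0 0 6.86 0.01" --pt "0.003 -0.015 0 0 0 0 0.01" --pt "0.003 -0.03 0 0 0 0 0.01" --pt "0.003 -0.037 0 0 0 0 0.01" --pt "0.003 -0.037 0 0 0 0 0.01" --pt "0.003 -0.037 0 0 0 0 0.01" --pt "0.003 -0.037 0 0 0 0 0.01" --pt "0.003 -0.037 0 0 0 0 0.01"

```text
t: 1.15
position: [259.1, -418.5, 228.2]
orientation: [[0.94, -0.34, 0.0], [-0.34, -0.94, 0.001], [-0.0, -0.001, -1.0]]
force: [0.4, 0.8, 0.8]
finger_gap: 47.9
```

Call:
apply_moves --pt "0.003 -0.037 0 0 0 0 0.01" --pt "0.003 -0.037 0 0 0 0 0.01" --pt "0.003 -0.037 0 0 0 0 0.01" --pt "0.003 -0.037 0 0 0 0 0.01" --pt "0.003 -0.037 0 0 0 0 0.01" --pt "0.003 -0.037 0 0 0 0 0.01" --pt "0.003 -0.037 0 0 0 0 0.01" --pt "0.003 -0.037 0 0 0 0 0.01" --pt "0.003 -0.037 0 0 0 0 0.01" --pt "0.003 -0.037 0 0 0 0 0.01" --pt "0.003 -0.037 0 0 0 0 0.01" --pt "0.003 -0.037 0 0 0 0 0.01"

```text
t: 2.15
position: [444.2, -13.8, 228.5]
orientation: [[0.941, -0.339, 0.0], [-0.339, -0.941, 0.0], [0.0, -0.0, -1.0]]
force: [0.5, -0.3, -0.6]
finger_gap: 47.8
```

Call:
apply_moves --pt "0.002 -0.03 0 0 0 0 0.01" --pt "0.0 -0.015 0 0 0 0 0.01" --pt "0.0 -0.005 0 0 0 0 0.01" --pt "0 0 0 0 0 0 0.01" --pt "0 0 0 0 0 0 0.01"

```text
t: 2.57
position: [463.0, 29.8, 228.3]
orientation: [[0.94, -0.341, -0.001], [-0.341, -0.94, -0.0], [-0.001, 0.001, -1.0]]
force: [-0.6, -0.7, 0.0]
finger_gap: 48.2
```

Run:
```python
from cell import ctrl
from h import *
d={}
s=ctrl.sense();p,z=ctrl.grab_frame("wrist");c=ctrl.camera_info("wrist")
pickle.dump((p,z,c,s),open("f1.pkl","wb"))
print(s["t"],s["position"],s["orientation"].round(4).tolist(),s["finger_gap"],s["force"],s["joint_positions"].round(3))
cv2.imwrite("pics/w1.png",cv2.resize(p,(800,600))[:,:,::-1])
W=cloud(p,z,c,s)
m=(abs(W[...,2]-56)<5)&(W[...,0]>550)
print(m.sum())
if m.sum()>50:
    r=cv2.minAreaRect(W[m][:,:2].astype(np.float32));print(r,cv2.boxPoints(r).tolist(),np.nanmedian(W[m][:,2]))
```

```text
2.5667 [462.98106371  29.78118162 228.34972585] [[0.9399, -0.3414, -0.0007], [-0.3414, -0.9399, -0.0004], [-0.0005, 0.0006, -1.0]] 48.21078637817414 [-0.63213275 -0.65106411  0.00500162] [-0.051 -0.304  2.049 -0.     1.397  1.868]
773
((562.4105224609375, -131.00735473632812), (40.01121520996094, 24.77164649963379), 89.98413848876953) [[550.0191650390625, -151.009521484375], [574.790771484375, -151.01638793945312], [574.8018798828125, -111.00518798828125], [550.0302734375, -110.99832153320312]] 55.20609940839296
```

View pics/w1.png

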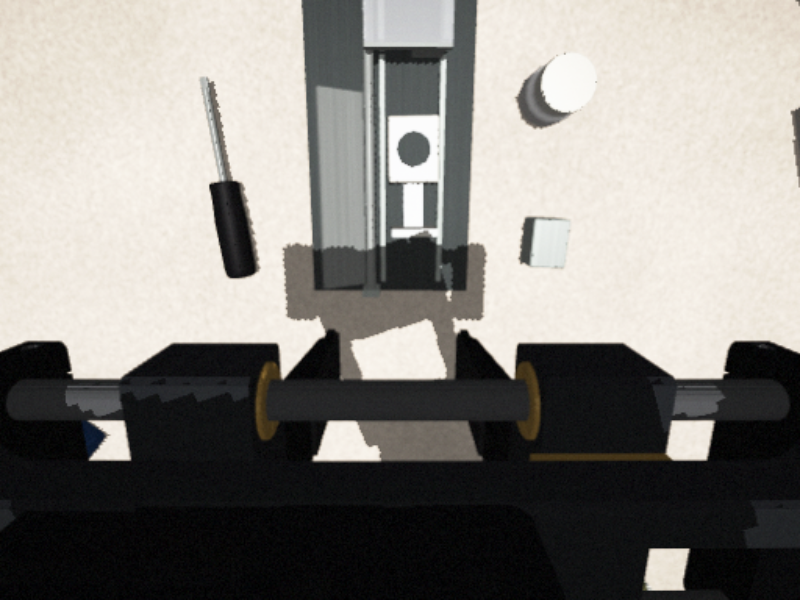

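The wrist view shows the lane straight ahead: the shuttle head is centred at (413,148) and its push plate at (413,232). The paddle is at x 315-365, with the jar at (567,85) and the spacer at (547,242) both clear. I'll refine the pose from this closer depth.

Run:
```python
from h import *
p,z,c,s=pickle.load(open("f1.pkl","rb"))
W=cloud(p,z,c,s)
a=np.deg2rad(-20.05);ex=np.array([np.cos(a),np.sin(a)]);ey=np.array([-ex[1],ex[0]]);o=np.array([618.7,-38.9])
S=np.dstack([(W[...,:2]-o)@ex,(W[...,:2]-o)@ey,W[...,2]])
def reg(m,nm):
    m=m.astype(np.uint8);n,l,st,ce=cv2.connectedComponentsWithStats(m);k=1+np.argmax(st[1:,4]);P=S[l==k]
    r=cv2.minAreaRect(P[:,:2].astype(np.float32))
    print(nm,len(P),"min",P.min(0).round(1),"max",P.max(0).round(1),"z",np.median(P[:,2]).round(1),"rect",np.round(r[0],1),np.round(r[1],1),round(r[2],2))
    return P
x,y,zz=S[...,0],S[...,1],S[...,2]
reg((abs(zz-28)<3)&(abs(y)<25)&(x<-10),"head")
reg((abs(zz-38)<3)&(abs(y)<25)&(x<-60),"plate")
reg((abs(zz-10)<2)&(abs(y)<14)&(x<-60),"neck")
P=reg((zz>21)&(zz<46)&(y>36)&(y<76)&(x<-20),"paddle")
b=np.linalg.lstsq(np.c_[P,np.ones(len(P))][:,[0,1,3]],P[:,2],rcond=None)[0];print("paddle plane",b,"slope",np.arctan(b[1]))
reg((abs(zz-39)<4)&(x>-12)&(x<78),"cover")
reg((abs(zz-4)<2),"deck")
reg((abs(zz-12)<1.8)&(y>17)&(y<28)&(x<-10),"railL")
reg((abs(zz-12)<1.8)&(y<-17)&(y>-28)&(x<-10),"railR")
for v in range(20,190,15):
    k=np.where(abs(zz[v]-12)<2)[0];k=k[(y[v,k]<-15)&(y[v,k]>-32)]
    if len(k):print(x[v,k].mean().round(1),y[v,k].min().round(1),y[v,k].max().round(1),end=" | ")
```

```text
head 1334 min [-94.6 -22.2  25.2] max [-45.6  18.3  31. ] z 28.3 rect [-69.8  -2.2] [49.1 39.9] 1.44
plate 147 min [-136.7  -20.1   35.1] max [-130.5   14.7   40.1] z 38.0 rect [-133.2   -2.6] [ 6.  34.7] 1.92
neck 332 min [-130.2  -11.7    8. ] max [-95.3   4.5  12. ] z 9.9 rect [-112.8   -3.6] [34.9 16. ] 0.26
paddle 3700 min [-177.5   36.    21.2] max [-21.8  70.6  45.8] z 34.2 rect [-99.6  53.3] [ 34.6 155.6] 90.0
paddle plane [ 0.00233707  0.66254236 -1.4950254 ] slope 0.5851418740771139
cover 1775 min [ -1.7 -28.5  35.1] max [29.2 34.7 41.6] z 39.2 rect [13.8  3.1] [30.9 63.1] 0.1
deck 6554 min [-187.7  -52.7    2. ] max [42.3 29.8  6. ] z 4.1 rect [-72.7 -11.4] [229.9  82.5] 0.01
railL 433 min [-177.4   20.8   10.2] max [-10.3  24.9  13.8] z 12.0 rect [-93.8  23.2] [  3.9 167.1] 89.67
railR 408 min [-177.2  -27.3   10.2] max [-10.2 -23.   13.8] z 12.1 rect [-93.7 -25.2] [  4.2 167. ] 89.92
0.9 -26.6 -25.3 | -15.6 -27.1 -23.5 | -32.8 -26.2 -23.8 | -50.4 -26.6 -24.2 | -68.2 -27.3 -24.7 | -86.7 -26.3 -23.7 | -105.5 -26.8 -24.1 | -124.7 -25.9 -23.2 | -144.5 -26.6 -23.7 | -164.6 -26.9 -24.1 |
```

Rails, paddle and deck agree with the given sizes: slope 0.585, rails at +23.2 and -25.2. This puts the true origin at about +2.3 mm in x and -1 mm in y from my frame. In my frame the push face is at x=-136.5, and home should be about -27.7. Next I align and descend to just above the paddle.

Call:
apply_moves --pt "0.0065 -0.0085 0.01 0 0 0 0.01" --pt "0.0065 -0.0085 0.025 0 0 0 0.01" --pt "0 0 0.03 0 0 0 0.01" --pt "0 0 0.03 0 0 0 0.01" --pt "0 0 0.03 0 0 0 0.01" --pt "0 0 0.02 0 0 0 0.01" --pt "0 0 0.01 0 0 0 0.01" --pt "0 0 0 0 0 0 0.01" --pt "0 0 0 0 0 0 0.01"

```text
t: 3.37
position: [481.8, 40.7, 74.1]
orientation: [[0.939, -0.344, 0.0], [-0.344, -0.939, -0.0], [0.0, -0.0, -1.0]]
force: [0.0, 0.5, -0.2]
finger_gap: 47.6
```

```bash
cat > look.py <<'E'
import sys
from cell import ctrl
from h import *
a=np.deg2rad(-20.05);ex=np.array([np.cos(a),np.sin(a)]);ey=np.array([-ex[1],ex[0]]);o=np.array([618.7,-38.9])+2.3*ex-1.0*ey
def look(n,cam="wrist"):
    s=ctrl.sense();p,z=ctrl.grab_frame(cam);c=ctrl.camera_info(cam)
    pickle.dump((p,z,c,s),open(f"f{n}.pkl","wb"))
    q=s["position"][:2]-o
    print("t",s["t"],"TCP station",(q@ex).round(1),(q@ey).round(1),"tip z",(s["position"][2]-14).round(1),"F",s["force"].round(1),"gap",s["finger_gap"].round(1))
    cv2.imwrite(f"pics/{cam}{n}.png",cv2.resize(p,(800,600))[:,:,::-1])
    W=cloud(p,z,c,s);return np.dstack([(W[...,:2]-o)@ex,(W[...,:2]-o)@ey,W[...,2]]),p
if __name__=="__main__": look(*sys.argv[1:])
E
python3 look.py 2
```

```text
Traceback (most recent call last):
  File "look.py", line 12, in <module>
    if __name__=="__main__": look(*sys.argv[1:])
                             ~~~~^^^^^^^^^^^^^^^
  File "look.py", line 9, in look
    print("t",s["t"],"TCP station",(q@ex).round(1),(q@ey).round(1),"tip z",(s["position"][2]-14).round(1),"F",s["force"].round(1),"gap",s["finger_gap"].round(1))
                                                                                                                                        ^^^^^^^^^^^^^^^^^^^^^
AttributeError: 'float' object has no attribute 'round'
```

```bash
sed -i 's/s\["finger_gap"\].round(1)/round(s["finger_gap"],1)/' look.py; python3 look.py 2
```

```text
t 3.4167 TCP station -157.4 29.3 tip z 61.2 F [-0.2 -1.   0.8] gap 48.3
```

View pics/wrist2.png

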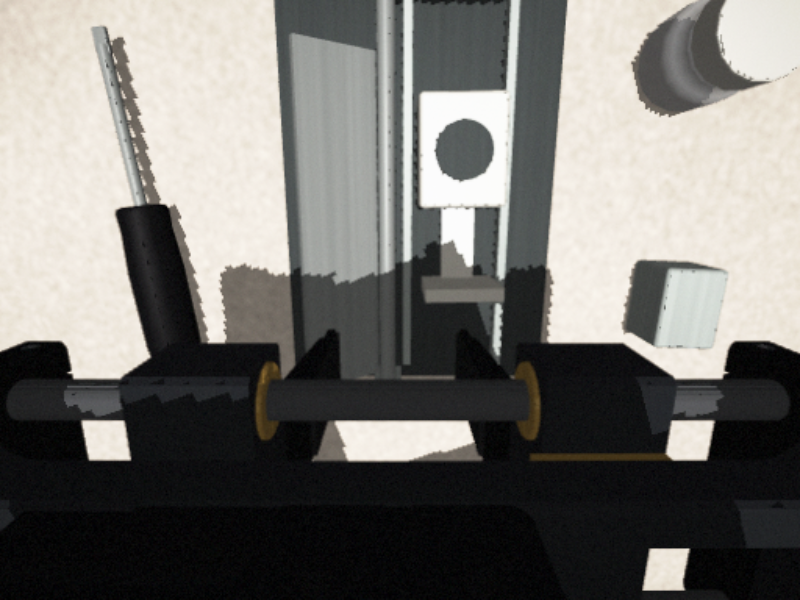

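The right fingertip at (465,335) lines up with the push plate at (463,290), about 9 mm behind it. The left fingertip is over the paddle. Pressing down.

Call:
apply_moves --pt "0 0 0.006 0 0 0 0.01" --pt "0 0 0.006 0 0 0 0.01" --pt "0 0 0.006 0 0 0 0.01" --pt "0 0 0.004 0 0 0 0.01" --pt "0 0 0.004 0 0 0 0.01" --pt "0 0 0.004 0 0 0 0.01" --pt "0 0 0.003 0 0 0 0.01" --pt "0 0 0.003 0 0 0 0.01" --pt "0 0 0.002 0 0 0 0.01" --pt "0 0 0 0 0 0 0.01" --pt "0 0 0 0 0 0 0.01"

```text
t: 4.38
position: [482.6, 42.4, 36.6]
orientation: [[0.939, -0.343, 0.002], [-0.343, -0.939, 0.002], [0.001, -0.003, -1.0]]
force: [-1.9, 4.6, 6.7]
finger_gap: 48.3
```

Call:
apply_moves --pt "0 0 0.001 0 0 0 0.01" --pt "0 0 0 0 0 0 0.01"

```text
t: 4.55
position: [482.6, 42.4, 35.6]
orientation: [[0.939, -0.343, 0.002], [-0.343, -0.939, 0.002], [0.001, -0.003, -1.0]]
force: [-0.3, 4.0, 6.6]
finger_gap: 48.5
```

Call:
apply_moves --pt "0 0 0.001 0 0 0 0.01" --pt "0 0 0 0 0 0 0.01"

```text
t: 4.72
position: [482.6, 42.4, 34.6]
orientation: [[0.939, -0.343, 0.002], [-0.343, -0.939, 0.002], [0.001, -0.003, -1.0]]
force: [-1.3, 3.3, 6.0]
finger_gap: 48.1
```

```bash
python3 look.py 3
python3 - <<'E'
from look import *
S,p=look(4,"scene")
cv2.imwrite("pics/s4.png",cv2.resize(p[130:290,180:340],(600,600))[:,:,::-1])
E
```

```text
t 4.7167 TCP station -158.1 30.7 tip z 20.6 F [-1.3  3.3  6. ] gap 48.1
t 4.7667 TCP station -158.0 30.7 tip z 20.7 F [-2.1  3.1  7.1] gap 48.2
```

View pics/s4.png

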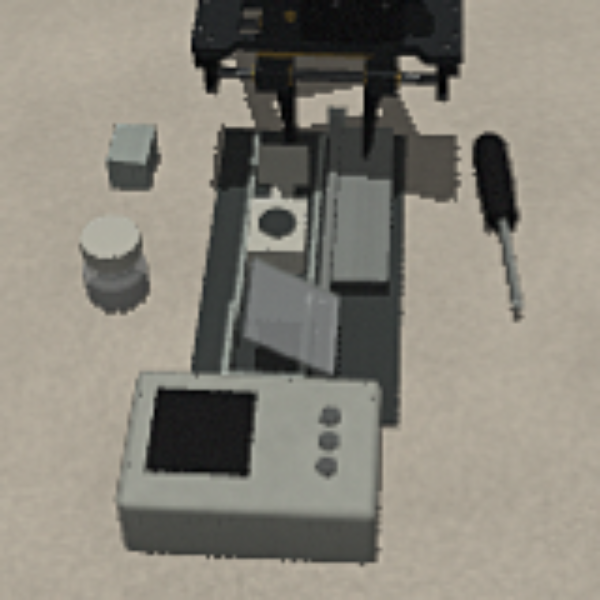

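The scene crop shows the cover swung open at (290,315), the paddle level at (360,225), one finger on the paddle and the other behind the push plate. I press 0.7 mm more and start pushing gently.

Call:
apply_moves --pt "0 0 0.0007 0 0 0 0.01" --pt "0.002 0 0 0 0 0 0.01" --pt "0.002 0 0 0 0 0 0.01" --pt "0.002 0 0 0 0 0 0.01" --pt "0.002 0 0 0 0 0 0.01" --pt "0.002 0 0 0 0 0 0.01" --pt "0.002 0 0 0 0 0 0.01" --pt "0.003 0 0 0 0 0 0.01" --pt "0.003 0 0 0 0 0 0.01" --pt "0.004 0 0 0 0 0 0.01" --pt "0.004 0 0 0 0 0 0.01" --pt "0.004 0 0 0 0 0 0.01"

```text
t: 5.82
position: [507.0, 32.5, 33.7]
orientation: [[0.94, -0.342, -0.009], [-0.342, -0.94, 0.003], [-0.01, 0.001, -1.0]]
force: [-15.2, 4.0, 18.5]
finger_gap: 48.4
```

Run:
```python
from look import *
S,p=look(5)
x,y,z=S[...,0],S[...,1],S[...,2]
for nm,m in(("head",(abs(z-28)<3)&(abs(y)<25)&(x<-5)),("plate",(abs(z-38)<3)&(abs(y)<25)&(x<-60)),("paddle",(y>40)&(y<76)&(x>-110)&(x<-35)&(z>10))):
    P=S[m];r=cv2.minAreaRect(P[:,:2].astype(np.float32));print(nm,len(P),P.min(0).round(1),P.max(0).round(1),np.round(r[0],1),np.round(r[1],1),round(r[2],1))
```

```text
t 5.8167 TCP station -131.8 29.8 tip z 19.7 F [-15.2   4.   18.5] gap 48.4
head 6639 [-137.1  -21.7   25. ] [-27.4  18.3  31. ] [-82.3  -1.7] [109.6  39.9] 0.1
plate 761 [-134.3  -20.1   35. ] [-112.9   16.1   41. ] [-123.5   -2.1] [21.3 36.2] 0.3
paddle 26345 [-110.    40.    17.4] [-35.   76.  149.1] [-72.5  58. ] [36. 75.] 90.0
```

The shuttle has moved 20.5 mm, as expected. Fz rose to 18 N, so the paddle is on its stop; I ease off 0.5 mm and keep pushing.

Call:
apply_moves --pt "0 0 -0.0005 0 0 0 0.01" --pt "0.004 0 0 0 0 0 0.01" --pt "0.004 0 0 0 0 0 0.01" --pt "0.004 0 0 0 0 0 0.01" --pt "0.004 0 0 0 0 0 0.01" --pt "0.004 0 0 0 0 0 0.01" --pt "0.004 0 0 0 0 0 0.01" --pt "0.004 0 0 0 0 0 0.01" --pt "0.004 0 0 0 0 0 0.01" --pt "0.004 0 0 0 0 0 0.01" --pt "0.004 0 0 0 0 0 0.01"

```text
t: 6.78
position: [545.0, 18.6, 34.0]
orientation: [[0.94, -0.342, -0.008], [-0.342, -0.94, 0.002], [-0.008, 0.001, -1.0]]
force: [-12.7, 2.6, 15.2]
finger_gap: 48.2
```

Run:
```python
from look import *
S,p=look(6)
x,y,z=S[...,0],S[...,1],S[...,2]
m=(abs(z-10)<2)&(abs(y)<7);P=S[m];print("neck",P.min(0).round(1),P.max(0).round(1))
m=(abs(z-38)<3)&(abs(y)<20)&(x<-60);P=S[m];print("plate",P.min(0).round(1),P.max(0).round(1))
```

```text
t 6.7833 TCP station -91.2 29.7 tip z 20.0 F [-12.7   2.6  15.2] gap 48.2
neck [-73.2  -7.    8. ] [-38.5   6.9  12. ]
plate [-93.3 -20.   35. ] [-72.5  15.9  40.9]
```

View pics/wrist6.png

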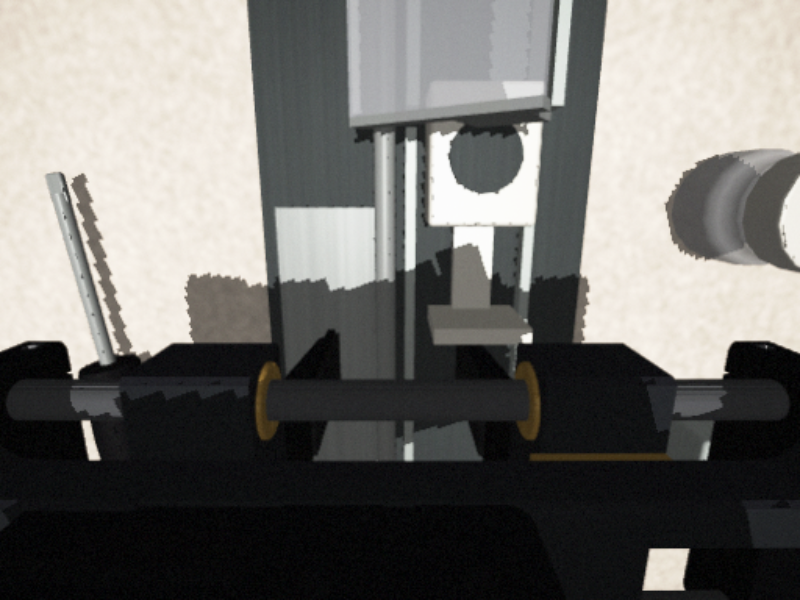

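The head at (483,170) is passing under the raised gate and the shuttle is straight in its lane, with about 50 mm left to go. Continuing.

Call:
apply_moves --pt "0.004 0 -0.0003 0 0 0 0.01" --pt "0.004 0 0 0 0 0 0.01" --pt "0.004 0 0 0 0 0 0.01" --pt "0.004 0 0 0 0 0 0.01" --pt "0.004 0 0 0 0 0 0.01" --pt "0.004 0 0 0 0 0 0.01" --pt "0.004 0 0 0 0 0 0.01" --pt "0.004 0 0 0 0 0 0.01" --pt "0.004 0 0 0 0 0 0.01" --pt "0.004 0 0 0 0 0 0.01" --pt "0.003 0 0 0 0 0 0.01"

```text
t: 7.75
position: [586.3, 3.5, 34.1]
orientation: [[0.94, -0.342, -0.005], [-0.342, -0.94, 0.001], [-0.006, 0.0, -1.0]]
force: [-8.2, 1.7, 11.0]
finger_gap: 48.3
```

Call:
apply_moves --pt "0.002 0 0 0 0 0 0.01" --pt "0.002 0 0 0 0 0 0.01"

```text
t: 7.92
position: [589.7, 2.2, 34.1]
orientation: [[0.94, -0.342, -0.006], [-0.342, -0.94, 0.002], [-0.006, 0.001, -1.0]]
force: [-10.1, 2.6, 12.4]
finger_gap: 48.0
```

Call:
apply_moves --pt "0.001 0 0 0 0 0 0.01" --pt "0.001 0 0 0 0 0 0.01"

```text
t: 8.08
position: [590.8, 1.9, 34.1]
orientation: [[0.939, -0.343, -0.008], [-0.343, -0.939, 0.003], [-0.009, 0.001, -1.0]]
force: [-13.9, 3.9, 15.5]
finger_gap: 47.8
```

Run:
```python
from look import *
S,p=look(7)
x,y,z=S[...,0],S[...,1],S[...,2]
m=(abs(z-10)<2)&(abs(y)<7)&(x>-60);P=S[m];print("neck",P.min(0).round(1),P.max(0).round(1))
m=(abs(z-38)<3)&(abs(y)<20)&(x<-5)&(x>-38);P=S[m];print("plate",P.min(0).round(1),P.max(0).round(1))
```

```text
t 8.0833 TCP station -42.5 29.7 tip z 20.1 F [-13.9   3.9  15.5] gap 47.8
neck [-24.6  -7.    8. ] [78.   6.9 12. ]
plate [-37.8 -19.9  35. ] [-23.8  16.1  41. ]
```

Call:
apply_moves --pt "0.001 0 0 0 0 0 0.01" --pt "0 0 0 0 0 0 0.01"

```text
t: 8.3
position: [590.8, 1.9, 34.0]
orientation: [[0.939, -0.343, -0.011], [-0.343, -0.939, 0.003], [-0.011, 0.001, -1.0]]
force: [-14.4, 3.9, 16.7]
finger_gap: 47.9
```

Call:
apply_moves --pt "0.001 0 0 0 0 0 0.01" --pt "0 0 0 0 0 0 0.01"

```text
t: 8.47
position: [590.8, 1.9, 34.0]
orientation: [[0.939, -0.343, -0.013], [-0.343, -0.939, 0.004], [-0.014, 0.001, -1.0]]
force: [-18.5, 5.0, 19.7]
finger_gap: 47.8
```

Motion stopped at TCP x=590.8 while Fx kept rising. That could be home or stiction on the paddle, so I lighten the press by 0.5 mm and nudge again.

Call:
apply_moves --pt "0 0 -0.0005 0 0 0 0.01" --pt "0.001 0 0 0 0 0 0.01" --pt "0 0 0 0 0 0 0.01"

```text
t: 8.72
position: [590.9, 1.8, 34.1]
orientation: [[0.939, -0.343, -0.015], [-0.343, -0.939, 0.004], [-0.016, 0.001, -1.0]]
force: [-19.6, 5.5, 18.6]
finger_gap: 47.9
```

Run:
```python
from look import *
S,p=look(8)
S,q=look(9,"scene")
im=np.hstack([cv2.resize(p[:250,120:430],(496,400)),cv2.resize(q[160:270,215:300],(300,400))])
cv2.imwrite("pics/c8.png",im[:,:,::-1])
x,y,z=S[...,0],S[...,1],S[...,2]
m=(abs(z-38)<3)&(abs(y)<14)&(x<-5)&(x>-45);P=S[m];print("plate scene",P.min(0).round(1),P.max(0).round(1),len(P))
m=(abs(z-20)<2.5)&(y>45)&(y<72)&(x<0)&(x>-45);P=S[m];print("paddle end scene",P.min(0).round(1),P.max(0).round(1),len(P))
```

```text
t 8.7167 TCP station -42.4 29.7 tip z 20.1 F [-19.6   5.5  18.6] gap 47.9
t 8.7667 TCP station -42.4 29.7 tip z 20.1 F [-18.9   5.7  19.3] gap 48.0
plate scene [-44.6 -12.6  35.3] [-25.3  12.7  41. ] 21
paddle end scene [-44.6  46.6  17.8] [-31.9  72.   22.5] 35
```

View pics/c8.png

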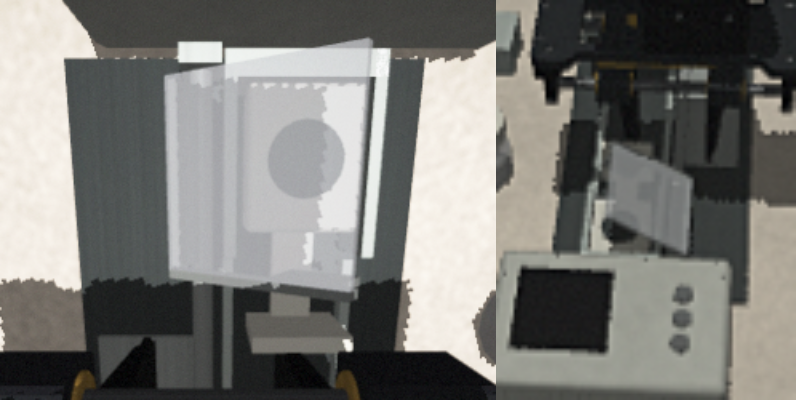

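The head, seen through the open cover, sits tight against the back wall. Measured together with the paddle end, the plate front comes out at x≈-23.7 against -24 expected. Position held while Fx rose to 19 N, so the shuttle is home. I back off along -x with the paddle still held.

Call:
apply_moves --pt "-0.002 0 0 0 0 0 0.01" --pt "-0.002 0 0 0 0 0 0.01" --pt "-0.002 0 0 0 0 0 0.01" --pt "-0.002 0 0 0 0 0 0.01" --pt "-0.002 0 0 0 0 0 0.01" --pt "-0.002 0 0 0 0 0 0.01" --pt "0 0 0 0 0 0 0.01"

```text
t: 9.4
position: [588.9, 2.9, 37.2]
orientation: [[0.939, -0.343, 0.009], [-0.343, -0.939, -0.002], [0.009, -0.001, -1.0]]
force: [3.7, -2.8, 6.1]
finger_gap: 48.1
```

Run:
```python
from look import *
S,p=look(10)
x,y,z=S[...,0],S[...,1],S[...,2]
m=(abs(z-38)<3)&(abs(y)<14)&(x<-5)&(x>-38);P=S[m];print("plate",P.min(0).round(1),P.max(0).round(1),len(P))
```

```text
t 9.4 TCP station -44.6 30.0 tip z 23.2 F [ 3.7 -2.8  6.1] gap 48.1
plate [-37.4 -14.   35. ] [-23.9  14.   40.9] 587
```

The plate didn't move (-23.9), but the finger has only backed off 2 mm. I continue back before lifting.

Call:
apply_moves --pt "-0.003 0 0 0 0 0 0.01" --pt "-0.003 0 0 0 0 0 0.01" --pt "-0.003 0 0 0 0 0 0.01" --pt "0 0 0 0 0 0 0.01"

```text
t: 9.78
position: [580.5, 6.2, 37.3]
orientation: [[0.939, -0.343, 0.01], [-0.343, -0.939, -0.001], [0.009, -0.002, -1.0]]
force: [5.2, -1.6, 7.2]
finger_gap: 48.1
```

Run:
```python
from look import *
S,p=look(11)
x,y,z=S[...,0],S[...,1],S[...,2]
m=(abs(z-38)<3)&(abs(y)<14)&(x<-5)&(x>-38);P=S[m];print("plate",P.min(0).round(1),P.max(0).round(1),np.median(P[:,2]),len(P))
```

```text
t 9.7833 TCP station -53.6 30.2 tip z 23.3 F [ 5.2 -1.6  7.2] gap 48.1
plate [-30.3 -14.   35. ] [-23.9  14.   39.9] 37.95542339964378 539
```

The finger is now about 11 mm clear, with the plate still at x=-30.3..-24 and z=38, exactly the home values. Lifting straight up.

Call:
apply_moves --pt "0 0 -0.005 0 0 0 0.01" --pt "0 0 -0.008 0 0 0 0.01" --pt "0 0 -0.01 0 0 0 0.01" --pt "0 0 -0.015 0 0 0 0.01" --pt "-0.01 0 -0.02 0 0 0 0.01" --pt "-0.02 0 -0.025 0 0 0 0.01" --pt "-0.02 0 -0.025 0 0 0 0.01" --pt "-0.02 0 -0.025 0 0 0 0.01" --pt "-0.02 0 -0.02 0 0 0 0.01" --pt "0 0 -0.01 0 0 0 0.01" --pt "0 0 0 0 0 0 0.01" --pt "0 0 0 0 0 0 0.01"

```text
t: 10.83
position: [492.1, 37.7, 197.2]
orientation: [[0.939, -0.343, 0.0], [-0.343, -0.939, 0.0], [0.0, -0.0, -1.0]]
force: [0.3, 0.6, -0.1]
finger_gap: 48.2
```

Run:
```python
from look import *
S,p=look(12)
x,y,z=S[...,0],S[...,1],S[...,2]
def f(nm,m):
    P=S[m];r=cv2.minAreaRect(P[:,:2].astype(np.float32));print(nm,len(P),P.min(0).round(1),P.max(0).round(1),"z",np.median(P[:,2]).round(1),np.round(r[0],1),np.round(r[1],1))
f("plate",(abs(z-38)<3)&(abs(y)<20)&(x<-15)&(x>-45))
f("neck",(abs(z-10)<2)&(abs(y)<9)&(x<-4)&(x>-45))
m=(x>2)&(x<58)&(y>-24)&(y<28)&(z>20);P=S[m];print("cover z pct",np.percentile(P[:,2],[2,50,98]).round(1),len(P))
m=(x>-170)&(x<-40)&(y>42)&(y<68)&(z>10)&(z<60);P=S[m];b=np.linalg.lstsq(np.c_[P[:,:2],np.ones(len(P))],P[:,2],rcond=None)[0];print("paddle slope",np.arctan(b[1]))
```

```text
t 10.8333 TCP station -147.5 29.6 tip z 183.2 F [ 0.3  0.6 -0.1] gap 48.2
plate 232 [-31.1 -19.6  35.1] [-25.   15.7  40. ] z 38.2 [-28.   -1.9] [ 6.  35.3]
neck 200 [-31.   -8.9   8.3] [-4.2  8.6 12. ] z 10.3 [-17.6  -0.2] [26.8 17.4]
cover z pct [37.7 39.2 40.9] 2086
paddle slope 0.6007858449074832
```

View pics/wrist12.png

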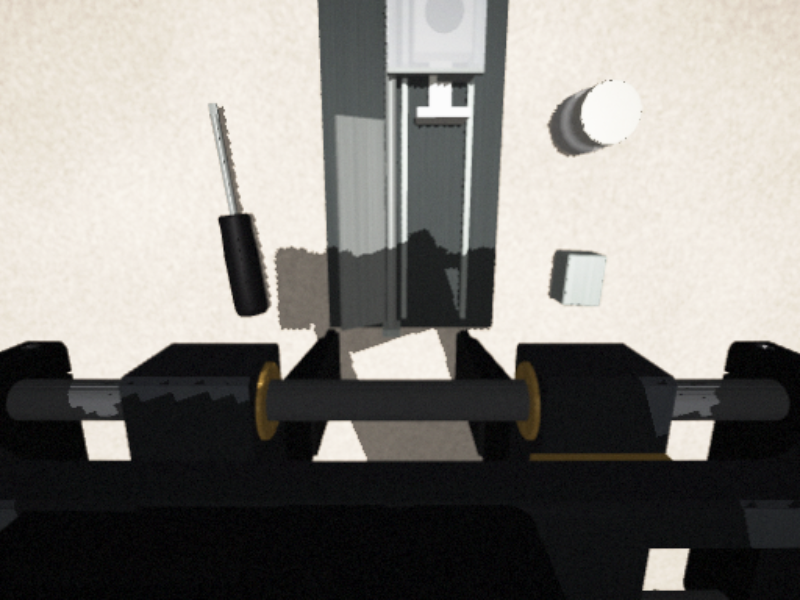

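The cover is shut (top z=39.2, paddle slope 0.60) and the bystanders are where they were. One last home check: when home, the push face should be level with the paddle's front end, since both are at x=-30.

Run:
```python
from h import *
from look import o,ex,ey
p,z,c,s=pickle.load(open("f12.pkl","rb"));W=cloud(p,z,c,s)
S=np.dstack([(W[...,:2]-o)@ex,(W[...,:2]-o)@ey,W[...,2]]);x,y,zz=S[...,0],S[...,1],S[...,2]
for y0 in(46,52,58,64):
    m=(abs(y-y0)<3)&(abs(zz-(23+(y0-38)*.68))<5)&(x>-190)&(x<20);print("paddle",y0,x[m].min().round(1),x[m].max().round(1))
m=(abs(y)<14)&(abs(zz-38)<3)&(x<-15)&(x>-45);print("plate",x[m].min(),x[m].max())
m=(abs(y)<20)&(zz>34)&(x>-15)&(x<30);print("cover front",x[m].min())
m=(abs(abs(y)-24)<3)&(abs(zz-12)<2)&(x<-60);print("rail rear",x[m].min())
```

```text
paddle 46 -180.1 -30.9
paddle 52 -180.1 -30.9
paddle 58 -179.5 -30.8
paddle 64 -179.7 -30.7
plate -31.081804901982537 -24.99863700138395
cover front -3.992564939670709
rail rear -183.8780904796086
```

The push face (-31.1) and the paddle's front end (-30.8) agree to within 0.3 mm, so the shuttle is home. Handing in.

```bash
python3 -c "
from cell import ctrl
print(ctrl.hand_in())"
```

```text
the job is handed in; nothing more can be done
None
```

The shuttle is home in the bay with the cover shut behind its head, and the job was handed in at about 11 s. One fingertip held the paddle down while the other pushed the shuttle about 108 mm under the open cover to the back wall. I then backed the fingers off with the paddle still held and lifted clear.

**Last checks:**
- **Shuttle home:** its push face is level with the paddle's front end to within 0.3 mm, as it should be when home. The plate top is at z = 38 mm, so the shuttle is still lying flat.
- **Cover shut:** the cover's top is at z = 39.2 mm and the paddle slope is 0.60 rad, both matching the closed values.
- **Robot clear:** the tool force is about 0 N.
- **Other things on the table:** the jar, spacer and driver look undisturbed in the last wrist picture. I did not look at the other bystanders again, but the arm went nowhere near them.

**Irregularities:**
- **Forces:** the wrist force reached about 27 N when the shuttle met the back wall. Part of that was friction on the paddle.
- **Paddle eased up:** during the back-off, after the shuttle was home, the fingertip rose about 3 mm, so the cover dropped slightly before release. The shuttle did not move.
- **Position offset:** my camera-based frame was about 1 mm off in x, so I judged home by relative positions and by the contact stop.

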